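Count along the jar rack and push the tin into its third gap

TASK

Starting at the end of the wooden jar rack where the pepper mill stands, run a fingertip along the top of the rack's back rail, touching it all the way from over the first gap to over the third, and go no further. Then push the metal tin across the worktop with the fingertips into that third gap, until it stands upright right home against the rail. The tin must not be lifted or tipped over, and the pepper mill, the mug and the jar stay where they are.

Things in the scene. Friction and masses are not known exactly. Their poses are not given: they have to be found in the camera images.
- rack: Wooden jar rack, fixed, 346 mm long along y. Origin on the worktop under the middle of its back rail; x points away from the gaps' open side (the gaps open to -x, towards the robot). Dividers 10 mm thick, 50 mm high reach from the rail to x = -68 mm at y = 0, +-84, +-168 mm. Four gaps, 74 mm wide, without floor, lie between them, centres at y = +-42, +-126 mm; a gap with a jar in it counts too.
- rail_top (a point): Middle of the flat, smooth top of the rack's back rail, 70 mm above the worktop; axes as the rack's. The rail is 16 mm thick in x (8 mm either side of this point), runs along y the whole 346 mm, and is rigid. The first gap is the one next to the pepper mill, so the third is at y = -42 mm if the mill is on the +y side and at y = +42 mm if it is on the -y side.
- tin_center (a point): Centre of the loose metal storage tin, an upright cylinder 60 mm in diameter and 60 mm high (this point is 30 mm above its underside), 0.15 to 0.3 kg, standing on the worktop in front of the rack; z up. Right home in a gap it touches the rail's front face, its centre at rack x = -38 mm.
- mill: Pepper mill of dark turned wood, loose, 52 mm in diameter and 130 mm high, standing just past one end of the rack (either end). It marks the end to count from. Origin: centre of its underside, z up.
- mug: White handleless ceramic mug, loose, 76 mm in diameter and 90 mm high, standing just past the other end of the rack. Origin: centre of its underside, z up. Leave it alone.
- jar: Small glass jar with a wooden lid, loose, 54 mm in diameter and 64 mm high, standing in the rack's end gap on the +y side. Origin: centre of its underside, z up. Leave it alone.
Not all that is in view belongs to the job. Leave any red or turquoise look-alike of the part that bears tin_center alone.

How it is judged:
By the outcome, as a careful person would: the job done as asked, in the order asked, and still so for the second after the job is handed in, with the robot touching nothing.
It also fails if it takes over 72 s, if anything falls off the work surface, if the arm or the gripper's body presses on something with over 40 N, if the wrist force passes 120 N, or if a joint passes its speed limit or range.

ROBOT

A 6-joint arm with a two-finger parallel gripper is mounted at the origin on the work surface. World frame = base frame: x ahead of the robot, y to its left, z up, the work surface at z = 0. Lengths are in m, angles in degrees, forces in N, time in s.
With the tool pointing down it reaches from about 0.325 to 0.75 m from the base axis. Payload 7.6 kg.
Tool frame: the origin (TCP) lies between the finger pads; the fingertips stand 25 mm ahead of it and the grasp point (between the pads) lies 6 mm ahead of it (bot.nose_length is the distance from the TCP to the fingertips, in m); z points along the fingers, y is the line along which they close (so a half turn about z gives the same grasp; the last joint's range is limited). The gripper opens to 85 mm and grips with 20 to 120 N. Pads are 22 mm wide; open, the fingers measure 114 mm over their backs; the gripper's body (76 mm by 85 mm) begins 54 mm behind the grasp point. The pads swing forward as they close: fully open they stand 13 mm farther back than shut.
Start: joints at [-79.028, 2.991, 80.254, -0, 96.75, -4.028], TCP at [0.136, -0.507, 0.256] pointing down, gripper open.
Joint ranges: [-166.34, 166.34], [-52.06, 124.39], [6.96, 135.62], [-60.46, 240.46], [14.63, 156.25], [-167.68, 167.68]. Speed limits (degrees/s): [147.25, 147.25, 172.46, 180, 180, 180].

INTERFACE

Orientations are given as [roll, pitch, yaw] about the fixed x, y, z axes, in that order (R = Rz(yaw) Ry(pitch) Rx(roll)).
In Python, from station import bot, grab_frame, get_calibration gives the robot as it stands.
- The arm moves only by the shell command python3 -m inch 'ROWS' [FORCE]. ROWS is JSON, a list of rows, each a list of 3 entries, a list of its own where there are three numbers: the shift along the world's x, y, z as a fraction of full scale, then the turn, a rotation vector about the world's x, y, z as a fraction of full scale, then the opening, from -1 (shut) to 1 (fully open). A call has exactly 8 rows; each row is the pose to reach, as a shift and turn from the pose commanded when the call began, turning the shorter way round; what a row does not reach only later rows make up. Full scale, the value 1, is 12 cm for a shift and 360 degrees for a turn. A row lasts 1/10 s, in which the tool goes at most 50 mm and 8.59 degrees, less where a joint would pass 70% of its speed; a pose out of reach is approached as far as the arm can. A call with a number of a shift or a turn outside -1 to 1 is refused whole. A call with a gripper value outside its range is refused whole. The fingers move at their own pace and stop on an object; FORCE is the grip in N (left out, the last holds). Time passes only in rows, so rows that repeat a pose let the fingers close, or fill a call up. It gives the time, the measured TCP pose, the force, the opening and the grip force at its end, in the units of the state.
- bot.get_state(): the state, without advancing time (a new reading comes with each control period).
- grab_frame(name): name is "scene" or "top"; returns the picture (420x560x3 uint8, blue, green, red); there is no depth.
- get_calibration(name): a dict with "intrinsics" (3x3 intrinsics, pixels), "k1" (the pictures are not rectified: a ray, as slopes to the right and down, at radius r is drawn at 1 + k1 r^2 times it, then the intrinsics apply), "cam_to_world" (4x4, takes a point from camera to world coordinates). Camera axes: x right, y up, looking along -z (the intrinsics and any distortion apply to the point x, -y, -z); pixel columns grow to the right and rows downward; lengths in m; the calibration is good to about 2 mm. A picture is of the moment at which its call begins. get_calibration takes no time and is no camera call.
- bot.job_done(): hands the job in; it is judged then, once.
The state is a dict: "t": time; "qpos": joint angles; "qd": joint speeds; "tau": joint torques, N m; "ee_pos": TCP position; "ee_rot": TCP orientation; "wrist_force": force on the tool from outside, world axes, zero at the start; "wrist_torque": the same for the moment, N m; "grip_width": finger opening in m; "finger_force": force on a finger pad.
Only numpy, scipy, OpenCV 4.12 (cv2) and the standard library are available. Lean on these libraries where they do the work, as an engineer would, in place of code of your own. Each camera call takes 0.05 s, during which the arm holds its last target. There are 200 camera calls.

## Working session

There is one attempt and no reset: what is moved stays moved. The work goes in short steps, Python scripts to look and compute and a shell command to move; the robot and the scene stay as the last step left them, time stands still between calls to the robot, and variables do not carry over. Pictures are saved under pics/ and viewed, at most 13 in all, crops included, and the job is handed in when it is done.

```bash
mkdir -p pics; ls; python3 - <<'E'
from station import bot, grab_frame, get_calibration
import cv2
for n in("scene","top"):
    cv2.imwrite(f"pics/{n}0.png",grab_frame(n)); c=get_calibration(n); print(c)
s=bot.get_state(); print(s)
E
```

```text
pics
{'intrinsics': array([[458.29634689,   0.        , 284.25975301],
       [  0.        , 458.29634689, 213.66416907],
       [  0.        ,   0.        ,   1.        ]]), 'k1': -0.15909172373772731, 'cam_to_world': array([[-0.22492428, -0.58292715,  0.78077206,  1.26507493],
       [ 0.97431311, -0.14367572,  0.17341066,  0.17567975],
       [ 0.01109221,  0.79972072,  0.60026972,  0.63937997],
       [ 0.        ,  0.        ,  0.        ,  1.        ]])}
{'intrinsics': array([[437.52557069,   0.        , 280.78057503],
       [  0.        , 437.52557069, 203.48682489],
       [  0.        ,   0.        ,   1.        ]]), 'k1': -0.09359315587881198, 'cam_to_world': array([[-0.02454462,  0.99056895, -0.13479882,  0.39780906],
       [-0.99934393, -0.02071971,  0.02970519,  0.04510614],
       [ 0.02663205,  0.13543949,  0.99042762,  1.12889267],
       [ 0.        ,  0.        ,  0.        ,  1.        ]])}
{'t': 0.1, 'qpos': array([-7.90273751e+01,  3.02432830e+00,  8.03072400e+01,  2.19989236e-05,
        9.67508482e+01, -4.02803274e+00]), 'qd': array([-0.02262307, -0.07066457, -0.21891585, -0.07198993, -0.04845831,
       -0.0040039 ]), 'tau': array([ 5.30684811e-04, -3.82578671e+01, -3.60986996e+01, -1.85430808e-04,
        4.68524333e-03, -2.06971481e-05]), 'ee_pos': array([ 0.13586124, -0.50686864,  0.25554973]), 'ee_rot': array([-1.79917789e+02, -5.81110110e-03,  1.50006560e+01]), 'wrist_force': array([-1.0315924 , -0.38860777,  0.60322521]), 'wrist_torque': array([ 0.02617927, -0.01947863, -0.0124375 ]), 'finger_force': 0.0, 'grip_width': 0.08572305890291444}
```

View pics/scene0.png

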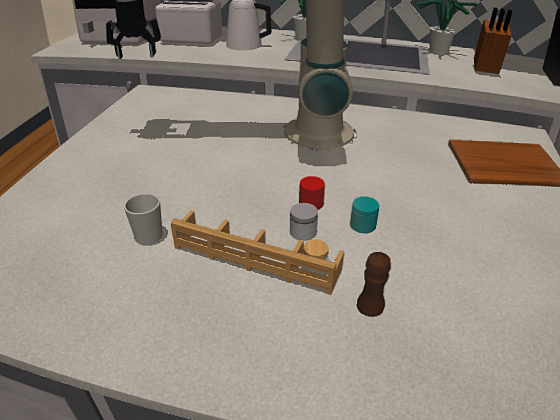

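View pics/top0.png

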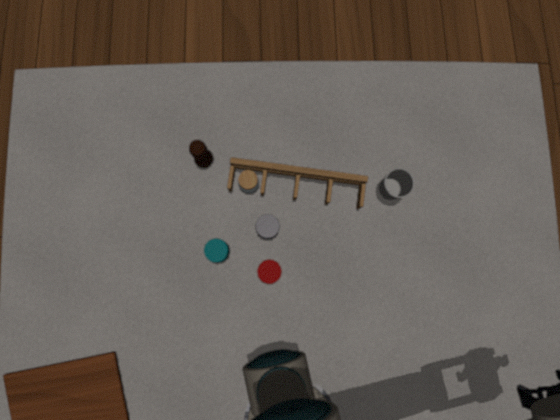

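The tin has three candidates. Grey is at scene (304,221) and top (267,227), red at scene (312,192) and top (269,272), turquoise at scene (365,214) and top (216,251). The grey metal one fits, since red and turquoise are named look-alikes. The mill is on the jar's (+y) side, at top (200,153), so the third gap is the one at rack y=-42, between the top-view dividers at (296,197) and (329,203).

```bash
cat > h.py <<'E'
from station import bot, grab_frame, get_calibration
import cv2, numpy as np
def ray(n,uv):
    c=get_calibration(n);K=c["intrinsics"];T=c["cam_to_world"]
    d=(np.array(uv,float)-K[:2,2])/K[0,0]; s=d.copy()
    for _ in range(30): s=d/(1+c["k1"]*(s@s))
    return T[:3,3],T[:3,:3]@np.array([s[0],-s[1],-1])
def plane(n,uv,z):
    o,d=ray(n,uv); return (o+d*(z-o[2])/d[2])[:2]
def proj(n,p):
    c=get_calibration(n);K=c["intrinsics"];T=c["cam_to_world"]
    q=T[:3,:3].T@(np.array(p)-T[:3,3]); s=np.array([q[0],-q[1]])/-q[2]
    return K[:2,:2]@(s*(1+c["k1"]*(s@s)))+K[:2,2]
def big(m):
    n,l,st,ce=cv2.connectedComponentsWithStats(m.astype(np.uint8)); i=1+np.argmax(st[1:,4]); return l==i
def gray_tin(im):
    h=cv2.cvtColor(im,cv2.COLOR_BGR2HSV)
    return h
E
python3 - <<'E'
from h import *
im=grab_frame("top"); h=cv2.cvtColor(im,cv2.COLOR_BGR2HSV)
for p in [(267,227),(267,222),(290,235),(300,171),(248,181),(300,181),(250,215)]: print(p,h[p[1],p[0]])
c=im[130:300,170:430]; c=cv2.resize(c,None,fx=3,fy=3,interpolation=cv2.INTER_CUBIC); c=cv2.convertScaleAbs(c,alpha=1.4); cv2.imwrite("pics/crop1.png",c)
E
```

```text
(267, 227) [173   9 111]
(267, 222) [156  12 110]
(290, 235) [ 11  17 117]
(300, 171) [ 16 116 110]
(248, 181) [ 17 118 127]
(300, 181) [ 20  21 109]
(250, 215) [ 12  11 112]
```

View pics/crop1.png

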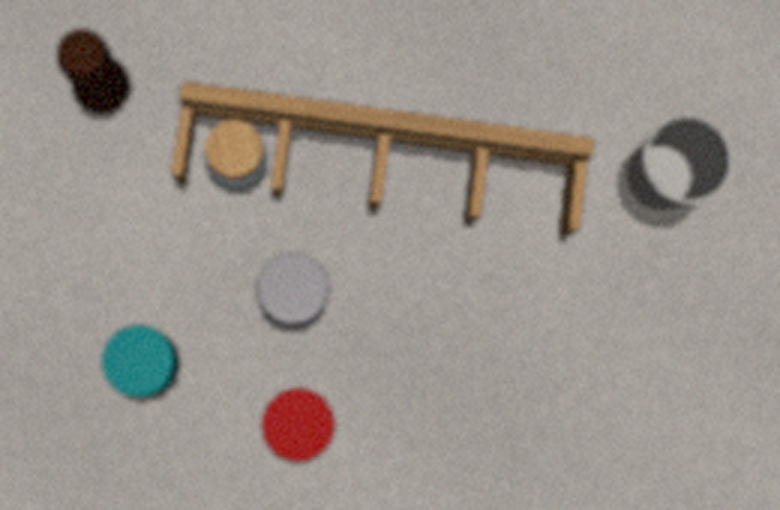

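The crop confirms the plain grey tin at crop (293,288), apart from the red (298,425) and turquoise (140,361) look-alikes. The rail top runs from (182,92) to (593,148), and the third gap lies between the dividers at (380,170) and (477,185).

```bash
cat >> h.py <<'E'
def tin():
    """tin centre from top view, chroma against table, rays onto z=0.06"""
    im=cv2.GaussianBlur(np.mean([grab_frame("top").astype(float) for _ in range(2)],0),(5,5),0)
    d=im[...,0]-im[...,2]                         # blue minus red: tin bluish, table warm
    m=(d>-4.0)&(d<12)&(im[...,1]>85); m[:195]=m[:195]&True
    n,l,st,ce=cv2.connectedComponentsWithStats(cv2.morphologyEx(m.astype(np.uint8),cv2.MORPH_OPEN,np.ones((5,5))))
    return [(st[i,4],ce[i].round(1),st[i,:4],plane("top",ce[i],0.06).round(4)) for i in range(1,n) if 250<st[i,4]<700 and 150<ce[i][1]<260 and 220<ce[i][0]<370]
E
python3 - <<'E'
from h import *
for t in tin(): print(t)
f=lambda u,v:(u/3+170-1/3,v/3+130-1/3)
L=plane("top",f(182,92),.07);R=plane("top",f(593,148),.07)
# refine by wood mask near rail line
im=grab_frame("top"); h=cv2.cvtColor(cv2.GaussianBlur(im,(3,3),0),cv2.COLOR_BGR2HSV)
w=big((h[...,1]>70)&(h[...,0]<25)&(h[...,2]>70)&(np.arange(420)[:,None]<215)&(np.arange(420)[:,None]>140)&(np.arange(560)[None]>220)); ys,xs=np.nonzero(w);print("wood",xs.min(),xs.max(),ys.min(),ys.max())
print("L,R",L,R,"len",np.linalg.norm(L-R))
C=(L+R)/2; yv=(L-R)/np.linalg.norm(L-R); xv=np.array([yv[1],-yv[0]]); print("C",C,"xv",xv,"yv",yv,"yaw",np.degrees(np.arctan2(xv[1],xv[0])))
for n in("scene",):
  for y in(-.173,.173): print(n,proj(n,[*(C+y*yv),.07]))
for nm,y,x in(("start",.126,0),("end",-.042,0),("home",-.042,-.038),("div0",0,-.068),("div84",-.084,-.068),("front",-.042,-.13)): print(nm,(C+y*yv+x*xv).round(4))
print("mill top",plane("top",f(82,54),.13),"mug base",plane("top",f(655,190),0),"mug rim",plane("top",f(688,158),.09),"red",plane("top",f(298,425),.06))
T=plane("top",f(293,287),.06); print("tin",T,"rack",(T-C)@xv,(T-C)@yv)
s=grab_frame("scene")
c=cv2.resize(s[170:330,110:410],None,fx=2.6,fy=2.6,interpolation=cv2.INTER_CUBIC)
for y in(-.173,-.042,.126,.173):
  p=(proj("scene",[*(C+y*yv),.07])-[110,170])*2.6; cv2.circle(c,tuple(int(v) for v in p),3,(255,0,255),-1)
p=(proj("scene",[*T,.06])-[110,170])*2.6; cv2.circle(c,tuple(int(v) for v in p),3,(255,0,255),-1)
cv2.imwrite("pics/crop2.png",c)
E
```

```text
(np.int32(421), array([267.1, 225.6]), array([256, 215,  23,  22], dtype=int32), array([0.4894, 0.0478]))
wood 227 367 158 206
L,R [0.65228823 0.13555744] [ 0.59884092 -0.20333874] len 0.3430848823440681
C [ 0.62556457 -0.03389065] xv [ 0.98779106 -0.15578452] yv [0.15578452 0.98779106] yaw -8.962298571250125
scene [173.1912735  219.62313543]
scene [336.03152312 264.84776861]
start [0.6452 0.0906]
end [ 0.619  -0.0754]
home [ 0.5815 -0.0695]
div0 [ 0.5584 -0.0233]
div84 [ 0.5453 -0.1063]
front [ 0.4906 -0.0551]
mill top [0.66998751 0.20845453] mug base [ 0.57351956 -0.27322734] mug rim [ 0.58541718 -0.27688823] red [0.37826905 0.04561926]
tin [0.48999889 0.04730624] rack -0.14655978785930596 0.05908652731774696
```

View pics/crop2.png

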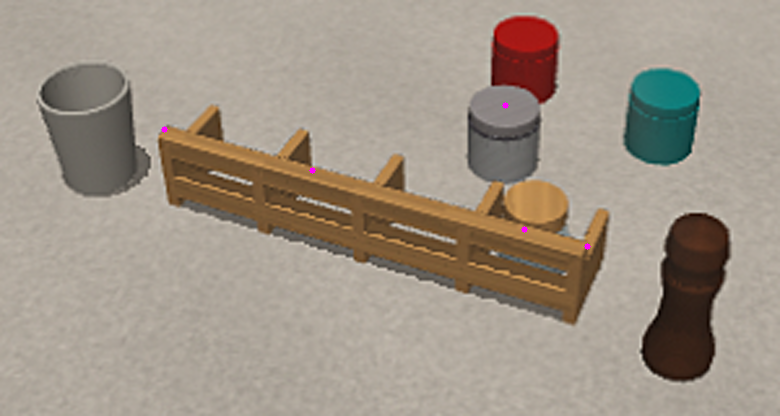

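Scene and top views agree to a few mm. The rail centre is at (0.626,-0.034), rack yaw is -9°, the tin is at (0.490,0.047), and the third gap's home position is (0.5815,-0.0695). Next I shut the fingers, turn -24° and travel to above the first gap.

```bash
python3 -m inch '[[[0.1,0.12,0],[0,0,-0.01],-1],[[0.2,0.25,0],[0,0,-0.02],-1],[[0.3,0.37,0],[0,0,-0.03],-1],[[0.4,0.5,0],[0,0,-0.04],-1],[[0.5,0.62,0],[0,0,-0.05],-1],[[0.6,0.75,0],[0,0,-0.06],-1],[[0.75,0.87,0],[0,0,-0.0667],-1],[[0.85,1,0],[0,0,-0.0667],-1]]' 20
python3 -m inch '[[[0.1,0.12,0],[0,0,0],-1],[[0.2,0.25,0],[0,0,0],-1],[[0.3,0.37,0],[0,0,0],-1],[[0.4,0.5,0],[0,0,0],-1],[[0.5,0.62,0],[0,0,0],-1],[[0.6,0.75,0],[0,0,0],-1],[[0.75,0.87,0],[0,0,0],-1],[[0.85,1,0],[0,0,0],-1]]'
python3 -m inch '[[[0.1,0.12,0],[0,0,0],-1],[[0.2,0.25,0],[0,0,0],-1],[[0.3,0.37,0],[0,0,0],-1],[[0.4,0.5,0],[0,0,0],-1],[[0.5,0.62,0],[0,0,0],-1],[[0.6,0.75,0],[0,0,0],-1],[[0.75,0.87,0],[0,0,0],-1],[[0.85,1,0],[0,0,0],-1]]'
python3 -m inch '[[[0.1,0.12,0],[0,0,0],-1],[[0.2,0.25,0],[0,0,0],-1],[[0.3,0.37,0],[0,0,0],-1],[[0.4,0.5,0],[0,0,0],-1],[[0.5,0.62,0],[0,0,0],-1],[[0.6,0.75,0],[0,0,0],-1],[[0.75,0.87,0],[0,0,0],-1],[[0.85,1,0],[0,0,0],-1]]'
python3 -m inch '[[[0.1,0.12,0],[0,0,0],-1],[[0.2,0.25,0],[0,0,0],-1],[[0.3,0.37,0],[0,0,0],-1],[[0.4,0.5,0],[0,0,0],-1],[[0.5,0.62,0],[0,0,0],-1],[[0.6,0.75,0],[0,0,0],-1],[[0.74,0.87,0],[0,0,0],-1],[[0.84,0.98,0],[0,0,0],-1]]'
```

```text
t: 1.15
ee_pos: [0.2386, -0.3865, 0.2563]
ee_rot: [180.0, -0.0, -9.1]
wrist_force: [-0.4, 0.1, -0.3]
grip_width: -0.0001
finger_force: 0.0
t: 1.95
ee_pos: [0.3406, -0.2664, 0.2563]
ee_rot: [180.0, -0.0, -9.0]
wrist_force: [0.1, 0.5, 0.8]
grip_width: 0.0002
finger_force: 0.0
t: 2.75
ee_pos: [0.4426, -0.1464, 0.2563]
ee_rot: [180.0, -0.0, -9.0]
wrist_force: [0.1, -0.7, 0.0]
grip_width: -0.0001
finger_force: 0.0
t: 3.55
ee_pos: [0.5446, -0.0265, 0.2561]
ee_rot: [180.0, 0.0, -9.0]
wrist_force: [0.5, 0.2, 0.2]
grip_width: 0.0004
finger_force: 0.0
t: 4.35
ee_pos: [0.6453, 0.0912, 0.256]
ee_rot: [180.0, 0.0, -9.0]
wrist_force: [-0.1, 0.6, -0.9]
grip_width: 0.0
finger_force: 0.0
```

```bash
python3 -m inch '[[[0,0,-0.12],[0,0,0],-1],[[0,0,-0.25],[0,0,0],-1],[[0,0,-0.37],[0,0,0],-1],[[0,0,-0.5],[0,0,0],-1],[[0,0,-0.62],[0,0,0],-1],[[0,0,-0.75],[0,0,0],-1],[[0,0,-0.87],[0,0,0],-1],[[0,0,-1],[0,0,0],-1]]'
python3 -m inch '[[[0,0,-0.05],[0,0,0],-1],[[0,0,-0.1],[0,0,0],-1],[[0,0,-0.15],[0,0,0],-1],[[0,0,-0.2],[0,0,0],-1],[[0,0,-0.23],[0,0,0],-1],[[0,0,-0.26],[0,0,0],-1],[[0,0,-0.28],[0,0,0],-1],[[0,0,-0.29],[0,0,0],-1]]'
python3 - <<'E'
from h import *
a=cv2.resize(grab_frame("scene")[200:310,260:410],None,fx=3.6,fy=3.6,interpolation=cv2.INTER_CUBIC)
cv2.imwrite("pics/c3.png",a); print(bot.nose_length)
E
```

```text
t: 5.15
ee_pos: [0.6447, 0.0904, 0.1352]
ee_rot: [180.0, -0.0, -9.0]
wrist_force: [1.1, 0.5, -0.7]
grip_width: -0.0002
finger_force: 0.0
t: 5.95
ee_pos: [0.6447, 0.0905, 0.1014]
ee_rot: [180.0, 0.0, -9.0]
wrist_force: [-0.5, 0.1, 0.1]
grip_width: -0.0
finger_force: 0.0
0.025
```

View pics/c3.png

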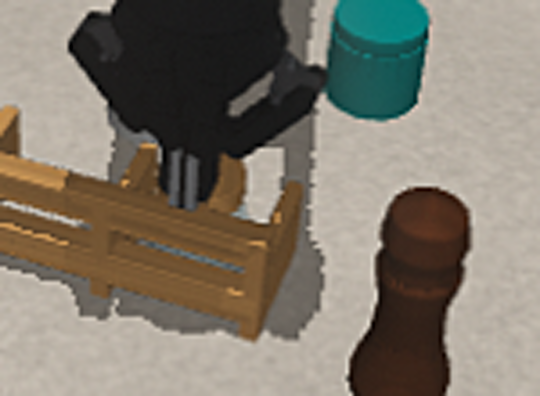

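The tips are at crop (182,205), right above the rail top and mid-way along the first gap (posts at about 100 and 255). Now I lower them to touch.

```bash
python3 -m inch '[[[0,0,-0.01],[0,0,0],-1],[[0,0,-0.02],[0,0,0],-1],[[0,0,-0.03],[0,0,0],-1],[[0,0,-0.035],[0,0,0],-1],[[0,0,-0.04],[0,0,0],-1],[[0,0,-0.045],[0,0,0],-1],[[0,0,-0.05],[0,0,0],-1],[[0,0,-0.055],[0,0,0],-1]]'
```

```text
t: 6.8
ee_pos: [0.6448, 0.0905, 0.0951]
ee_rot: [180.0, -0.0, -9.0]
wrist_force: [-2.0, -0.8, 3.0]
grip_width: -0.0003
finger_force: 1.5
```

```bash
python3 -m inch '[[[0,0,-0.002],[0,0,0],-1],[[0,0,-0.004],[0,0,0],-1],[[0,0,-0.006],[0,0,0],-1],[[0,0,-0.006],[0,0,0],-1],[[0,0,-0.006],[0,0,0],-1],[[0,0,-0.006],[0,0,0],-1],[[0,0,-0.006],[0,0,0],-1],[[0,0,-0.006],[0,0,0],-1]]'
```

```text
t: 7.6
ee_pos: [0.6448, 0.0905, 0.0951]
ee_rot: [180.0, -0.0, -9.0]
wrist_force: [-3.4, -0.6, 5.8]
grip_width: -0.0001
finger_force: 2.9
```

```bash
python3 -m inch '[[[0,0,-0.006],[0,0,0],-1],[[-0.014,-0.09,-0.006],[0,0,0],-1],[[-0.03,-0.19,-0.006],[0,0,0],-1],[[-0.046,-0.29,-0.006],[0,0,0],-1],[[-0.062,-0.39,-0.006],[0,0,0],-1],[[-0.077,-0.49,-0.006],[0,0,0],-1],[[-0.093,-0.59,-0.006],[0,0,0],-1],[[-0.109,-0.69,-0.006],[0,0,0],-1]]'
```

```text
t: 8.4
ee_pos: [0.6326, 0.0082, 0.0951]
ee_rot: [-179.9, -0.2, -9.0]
wrist_force: [1.5, 4.2, 6.0]
grip_width: -0.0002
finger_force: 3.0
```

```bash
python3 -m inch '[[[-0.014,-0.09,-0.004],[0,0,0],-1],[[-0.03,-0.19,-0.004],[0,0,0],-1],[[-0.046,-0.29,-0.004],[0,0,0],-1],[[-0.062,-0.39,-0.004],[0,0,0],-1],[[-0.077,-0.49,-0.004],[0,0,0],-1],[[-0.093,-0.59,-0.004],[0,0,0],-1],[[-0.108,-0.68,-0.004],[0,0,0],-1],[[-0.108,-0.68,-0.004],[0,0,0],-1]]'
python3 - <<'E'
from h import *
cv2.imwrite("pics/c4.png",cv2.resize(grab_frame("scene")[170:330,110:410],None,fx=2.6,fy=2.6,interpolation=cv2.INTER_CUBIC))
E
```

```text
t: 9.2
ee_pos: [0.6197, -0.0749, 0.095]
ee_rot: [-180.0, -0.2, -9.1]
wrist_force: [-0.9, -1.6, 7.6]
grip_width: -0.0003
finger_force: 3.9
```

View pics/c4.png

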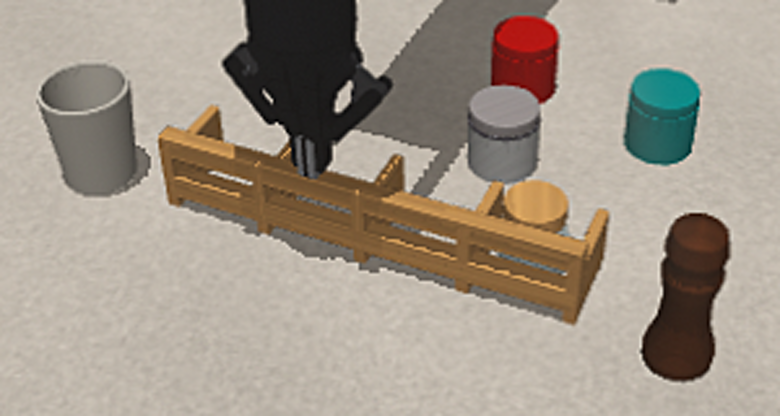

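The tip is at crop (310,175), mid third gap (posts at 262 and 360), still in contact at 7.6 N, and everything else is undisturbed. I lift off and go to the tin's +y side, turning +90° on the way and opening the fingers to about 23 mm as a cradle.

```bash
python3 -m inch '[[[0,0,0.2],[0,0,0],-1],[[0,0,0.45],[0,0,0],-1],[[0,0,0.67],[0,0,0],-1],[[-0.1,0.15,0.67],[0,0,0.02],-1],[[-0.2,0.3,0.67],[0,0,0.04],-1],[[-0.3,0.45,0.67],[0,0,0.06],-1],[[-0.4,0.6,0.67],[0,0,0.08],-1],[[-0.5,0.75,0.67],[0,0,0.1],-1]]'
python3 -m inch '[[[-0.1,0.15,0],[0,0,0.02],-0.45],[[-0.2,0.3,0],[0,0,0.04],-0.45],[[-0.3,0.45,0],[0,0,0.06],-0.45],[[-0.4,0.6,0],[0,0,0.08],-0.45],[[-0.51,0.76,0],[0,0,0.1],-0.45],[[-0.51,0.76,0],[0,0,0.12],-0.45],[[-0.51,0.76,0],[0,0,0.14],-0.45],[[-0.51,0.76,0],[0,0,0.15],-0.45]]'
```

```text
t: 10.05
ee_pos: [0.5581, 0.0167, 0.1731]
ee_rot: [180.0, -0.0, 27.3]
wrist_force: [-0.4, 0.5, 0.1]
grip_width: -0.0
finger_force: 0.0
t: 10.85
ee_pos: [0.4974, 0.1075, 0.1733]
ee_rot: [180.0, -0.0, 81.3]
wrist_force: [0.1, 0.1, -0.2]
grip_width: 0.0236
finger_force: 0.0
```

```bash
python3 - <<'E'
from h import *
for t in tin(): print(t)
s=bot.get_state(); print(s["ee_pos"],s["ee_rot"],s["grip_width"])
E
```

```text
[0.4974541  0.10735868 0.17326935] [ 1.79986421e+02 -5.30799299e-03  8.10213732e+01] 0.02386218682201589
```

```bash
python3 -m inch '[[[0,0,-0.12],[0,0,0],-0.45],[[0,0,-0.25],[0,0,0],-0.45],[[0,0,-0.37],[0,0,0],-0.45],[[0,0,-0.5],[0,0,0],-0.45],[[0,0,-0.62],[0,0,0],-0.45],[[0,0,-0.75],[0,0,0],-0.45],[[0,0,-0.87],[0,0,0],-0.45],[[0,0,-1],[0,0,0],-0.45]]'
python3 -m inch '[[[0,0,-0.04],[0,0,0],-0.45],[[0,0,-0.08],[0,0,0],-0.45],[[-0.01,-0.06,-0.08],[0,0,0],-0.45],[[-0.02,-0.12,-0.08],[0,0,0],-0.45],[[-0.03,-0.18,-0.08],[0,0,0],-0.45],[[-0.038,-0.24,-0.08],[0,0,0],-0.45],[[-0.047,-0.3,-0.08],[0,0,0],-0.45],[[-0.055,-0.35,-0.08],[0,0,0],-0.45]]'
python3 -m inch '[[[-0.01,-0.06,0],[0,0,0],-0.45],[[-0.02,-0.12,0],[0,0,0],-0.45],[[-0.03,-0.18,0],[0,0,0],-0.45],[[-0.038,-0.24,0],[0,0,0],-0.45],[[-0.047,-0.3,0],[0,0,0],-0.45],[[-0.055,-0.35,0],[0,0,0],-0.45],[[-0.055,-0.35,0],[0,0,0],-0.45],[[-0.055,-0.35,0],[0,0,0],-0.45]]'
python3 - <<'E'
from h import *
cv2.imwrite("pics/c5.png",cv2.resize(grab_frame("scene")[150:330,130:410],None,fx=2.6,fy=2.6,interpolation=cv2.INTER_CUBIC))
E
```

```text
t: 11.75
ee_pos: [0.4974, 0.1073, 0.0522]
ee_rot: [-180.0, 0.0, 81.0]
wrist_force: [-0.4, 0.3, 0.2]
grip_width: 0.0235
finger_force: 0.0
t: 12.55
ee_pos: [0.4911, 0.0648, 0.0443]
ee_rot: [179.9, -0.0, 81.0]
wrist_force: [0.2, 2.7, 2.0]
grip_width: 0.0232
finger_force: 1.3
t: 13.35
ee_pos: [0.4839, 0.0229, 0.0434]
ee_rot: [-180.0, 0.0, 81.0]
wrist_force: [0.3, 0.4, 0.3]
grip_width: 0.0235
finger_force: 0.0
```

View pics/c5.png

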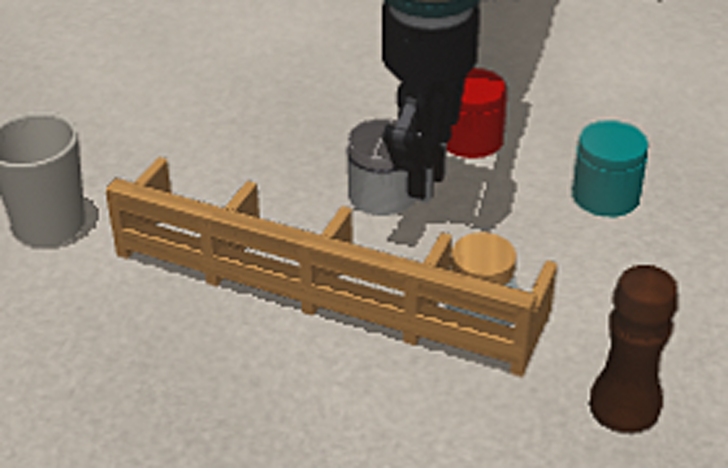

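The tin stands upright at crop (378,165), being pushed by the fingers at its +y side; mill, jar and mug are untouched. I continue the last 37 mm sideways, back off, and look.

```bash
python3 -m inch '[[[-0.01,-0.06,0],[0,0,0],-0.45],[[-0.02,-0.12,0],[0,0,0],-0.45],[[-0.03,-0.18,0],[0,0,0],-0.45],[[-0.038,-0.24,0],[0,0,0],-0.45],[[-0.045,-0.28,0],[0,0,0],-0.45],[[-0.049,-0.31,0],[0,0,0],-0.45],[[-0.049,-0.31,0],[0,0,0],-0.45],[[-0.049,-0.31,0],[0,0,0],-0.45]]'
python3 -m inch '[[[0.01,0.06,0],[0,0,0],-0.45],[[0.025,0.16,0],[0,0,0],-0.45],[[0.03,0.2,0.1],[0,0,0],-0.45],[[0.03,0.2,0.3],[0,0,0],-0.45],[[0.03,0.2,0.5],[0,0,0],-0.45],[[0.03,0.2,0.7],[0,0,0],-0.45],[[0.03,0.2,0.85],[0,0,0],-0.45],[[0.03,0.2,1],[0,0,0],-0.45]]'
```

```text
t: 14.2
ee_pos: [0.4785, -0.0141, 0.0439]
ee_rot: [180.0, 0.0, 81.0]
wrist_force: [0.1, 0.8, -0.6]
grip_width: 0.0234
finger_force: 0.0
t: 15.0
ee_pos: [0.4822, 0.0108, 0.1659]
ee_rot: [179.9, -0.0, 81.0]
wrist_force: [0.1, 0.3, -0.5]
grip_width: 0.0232
finger_force: 0.0
```

```bash
python3 -m inch '[[[-0.1,-0.08,0],[0,0,-0.02],-0.45],[[-0.2,-0.15,0],[0,0,-0.04],-0.45],[[-0.3,-0.22,0],[0,0,-0.06],-0.45],[[-0.4,-0.29,0],[0,0,-0.08],-0.45],[[-0.5,-0.36,0],[0,0,-0.1],-0.45],[[-0.6,-0.44,0],[0,0,-0.12],-0.45],[[-0.6,-0.44,0],[0,0,-0.14],-0.45],[[-0.6,-0.44,0],[0,0,-0.16],-0.45]]'
python3 -m inch '[[[0,0,0],[0,0,-0.02],-0.45],[[0,0,0],[0,0,-0.04],-0.45],[[0,0,0],[0,0,-0.06],-0.45],[[0,0,0],[0,0,-0.08],-0.45],[[0,0,0],[0,0,-0.09],-0.45],[[0,0,0],[0,0,-0.09],-0.45],[[0,0,0],[0,0,-0.09],-0.45],[[0,0,0],[0,0,-0.09],-0.45]]'
python3 - <<'E'
from h import *
for t in tin(): print(t)
a=cv2.resize(grab_frame("top")[140:280,200:400],None,fx=3,fy=3,interpolation=cv2.INTER_CUBIC)
b=cv2.resize(grab_frame("scene")[160:310,130:330],None,fx=3,fy=3,interpolation=cv2.INTER_CUBIC)[:420]
C=np.array([.6256,-.0339]);yv=np.array([.1558,.9878]);xv=np.array([.9878,-.1558])
t=C-.042*yv-.147*xv
cv2.circle(b,tuple(int(v) for v in (proj("scene",[*t,.06])-[130,160])*3),3,(255,0,255),-1)
cv2.imwrite("pics/c6.png",cv2.resize(cv2.convertScaleAbs(b,alpha=1.2),None,fx=1.2,fy=1.2))
cv2.imwrite("pics/c6t.png",a)
E
```

```text
t: 15.8
ee_pos: [0.41, -0.0424, 0.1649]
ee_rot: [179.9, -0.1, 23.1]
wrist_force: [-0.2, -0.8, 0.4]
grip_width: 0.0233
finger_force: 0.0
t: 16.6
ee_pos: [0.41, -0.0425, 0.1641]
ee_rot: [180.0, -0.0, -8.9]
wrist_force: [-0.3, -0.2, -0.0]
grip_width: 0.0237
finger_force: 0.0
```

View pics/c6.png

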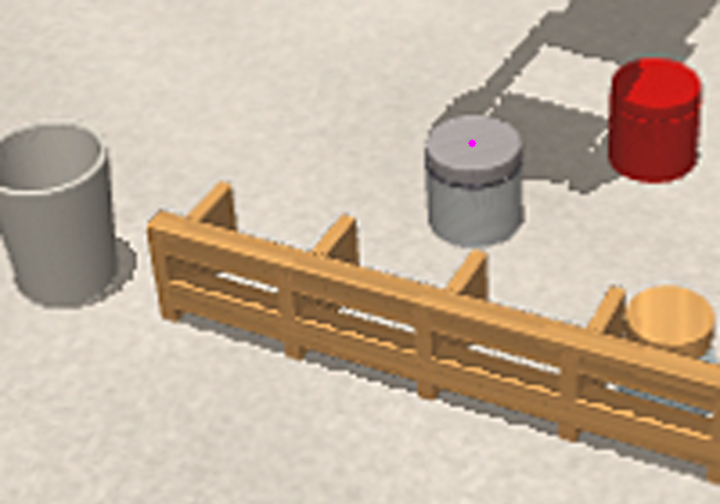

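The tin stands at picture (474,143), within 1-2 mm of the prediction (marker), square in front of the third gap. I lower behind it and push in.

```bash
python3 -m inch '[[[0,0,-0.12],[0,0,0],-0.45],[[0,0,-0.25],[0,0,0],-0.45],[[0,0,-0.37],[0,0,0],-0.45],[[0,0,-0.5],[0,0,0],-0.45],[[0,0,-0.62],[0,0,0],-0.45],[[0,0,-0.75],[0,0,0],-0.45],[[0,0,-0.87],[0,0,0],-0.45],[[0,0,-1],[0,0,0],-0.45]]'
python3 -m inch '[[[0.06,-0.009,0],[0,0,0],-0.45],[[0.12,-0.019,0],[0,0,0],-0.45],[[0.18,-0.028,0],[0,0,0],-0.45],[[0.23,-0.036,0],[0,0,0],-0.45],[[0.28,-0.044,0],[0,0,0],-0.45],[[0.33,-0.052,0],[0,0,0],-0.45],[[0.37,-0.058,0],[0,0,0],-0.45],[[0.4,-0.063,0],[0,0,0],-0.45]]'
python3 -m inch '[[[0.05,-0.008,0],[0,0,0],-0.45],[[0.1,-0.016,0],[0,0,0],-0.45],[[0.15,-0.024,0],[0,0,0],-0.45],[[0.2,-0.032,0],[0,0,0],-0.45],[[0.25,-0.04,0],[0,0,0],-0.45],[[0.3,-0.047,0],[0,0,0],-0.45],[[0.34,-0.054,0],[0,0,0],-0.45],[[0.34,-0.054,0],[0,0,0],-0.45]]'
python3 - <<'E'
from h import *
b=cv2.resize(grab_frame("scene")[160:310,130:330],None,fx=3,fy=3,interpolation=cv2.INTER_CUBIC)
cv2.imwrite("pics/c7.png",cv2.convertScaleAbs(b,alpha=1.2))
E
```

```text
t: 17.6
ee_pos: [0.4101, -0.0428, 0.0434]
ee_rot: [180.0, -0.0, -9.0]
wrist_force: [-0.2, -0.7, -0.6]
grip_width: 0.0235
finger_force: 0.0
t: 18.4
ee_pos: [0.4584, -0.0503, 0.0439]
ee_rot: [180.0, 0.0, -9.0]
wrist_force: [-3.4, 0.0, 2.0]
grip_width: 0.0236
finger_force: 1.5
t: 19.2
ee_pos: [0.4995, -0.0569, 0.0438]
ee_rot: [180.0, -0.0, -9.0]
wrist_force: [0.2, -0.1, -0.7]
grip_width: 0.024
finger_force: 0.0
```

View pics/c7.png

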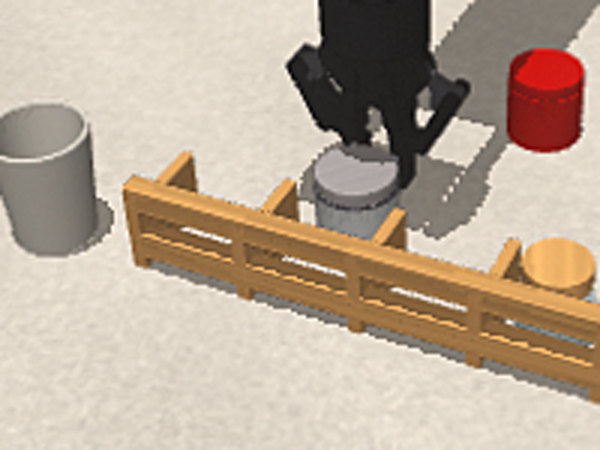

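The tin is upright, entering the third gap centrally between the dividers (crop (285,205) and (395,230)). I push on to contact.

```bash
python3 -m inch '[[[0.04,-0.006,0],[0,0,0],-0.45],[[0.08,-0.013,0],[0,0,0],-0.45],[[0.13,-0.02,0],[0,0,0],-0.45],[[0.18,-0.028,0],[0,0,0],-0.45],[[0.23,-0.036,0],[0,0,0],-0.45],[[0.27,-0.043,0],[0,0,0],-0.45],[[0.3,-0.047,0],[0,0,0],-0.45],[[0.33,-0.052,0],[0,0,0],-0.45]]'
python3 -m inch '[[[0.005,-0.001,0],[0,0,0],-0.45],[[0.01,-0.002,0],[0,0,0],-0.45],[[0.015,-0.002,0],[0,0,0],-0.45],[[0.02,-0.003,0],[0,0,0],-0.45],[[0.025,-0.004,0],[0,0,0],-0.45],[[0.03,-0.005,0],[0,0,0],-0.45],[[0.035,-0.006,0],[0,0,0],-0.45],[[0.04,-0.006,0],[0,0,0],-0.45]]'
```

```text
t: 20.05
ee_pos: [0.5387, -0.063, 0.0438]
ee_rot: [180.0, 0.0, -9.0]
wrist_force: [-1.6, 0.3, -0.5]
grip_width: 0.0235
finger_force: 0.6
t: 20.85
ee_pos: [0.5432, -0.0638, 0.0438]
ee_rot: [180.0, 0.0, -9.0]
wrist_force: [-1.0, 0.0, -1.0]
grip_width: 0.0234
finger_force: 0.7
```

```bash
python3 -m inch '[[[0.004,-0.001,0],[0,0,0],-0.45],[[0.008,-0.001,0],[0,0,0],-0.45],[[0.012,-0.002,0],[0,0,0],-0.45],[[0.016,-0.002,0],[0,0,0],-0.45],[[0.019,-0.003,0],[0,0,0],-0.45],[[0.022,-0.003,0],[0,0,0],-0.45],[[0.025,-0.004,0],[0,0,0],-0.45],[[0.025,-0.004,0],[0,0,0],-0.45]]'
```

```text
t: 21.65
ee_pos: [0.5459, -0.0641, 0.0437]
ee_rot: [180.0, 0.1, -9.0]
wrist_force: [-4.7, -0.0, 2.1]
grip_width: 0.0234
finger_force: 2.1
```

```bash
python3 -m inch '[[[0.003,0,0],[0,0,0],-0.45],[[0.006,-0.001,0],[0,0,0],-0.45],[[0.009,-0.001,0],[0,0,0],-0.45],[[0.012,-0.002,0],[0,0,0],-0.45],[[0.014,-0.002,0],[0,0,0],-0.45],[[0.014,-0.002,0],[0,0,0],-0.45],[[0.014,-0.002,0],[0,0,0],-0.45],[[0.014,-0.002,0],[0,0,0],-0.45]]'
```

```text
t: 22.45
ee_pos: [0.5461, -0.0642, 0.0437]
ee_rot: [180.0, 0.3, -9.0]
wrist_force: [-13.8, 2.5, 8.6]
grip_width: 0.0234
finger_force: 6.6
```

The tin has stopped against the rail: the force rises to 14 N with no more travel. I back off and retreat.

```bash
python3 -m inch '[[[-0.01,0.002,0],[0,0,0],-0.45],[[-0.03,0.005,0],[0,0,0],-0.45],[[-0.08,0.013,0],[0,0,0],-0.45],[[-0.15,0.024,0],[0,0,0],-0.45],[[-0.25,0.04,0],[0,0,0],-0.45],[[-0.35,0.055,0],[0,0,0],-0.45],[[-0.45,0.071,0],[0,0,0],-0.45],[[-0.5,0.079,0],[0,0,0],-0.45]]'
python3 -m inch '[[[0,0,0.12],[0,0,0],-0.45],[[0,0,0.25],[0,0,0],-0.45],[[0,0,0.37],[0,0,0],-0.45],[[0,0,0.5],[0,0,0],-0.45],[[-0.2,0,0.62],[0,0,0],-0.45],[[-0.4,0,0.75],[0,0,0],-0.45],[[-0.6,0,0.87],[0,0,0],-0.45],[[-0.8,0,1],[0,0,0],-0.45]]'
python3 - <<'E'
from h import *
b=cv2.resize(grab_frame("scene")[160:310,120:390],None,fx=2.8,fy=2.8,interpolation=cv2.INTER_CUBIC)
a=cv2.resize(grab_frame("top")[130:230,180:420],None,fx=3,fy=3,interpolation=cv2.INTER_CUBIC)
o=np.zeros((420+170,756,3),np.uint8); o[:420]=b
cv2.imwrite("pics/c8.png",cv2.convertScaleAbs(b,alpha=1.2)); cv2.imwrite("pics/c8t.png",cv2.convertScaleAbs(a,alpha=1.4))
E
```

```text
t: 23.25
ee_pos: [0.4868, -0.0548, 0.0437]
ee_rot: [180.0, 0.0, -9.0]
wrist_force: [-0.9, 0.7, 0.9]
grip_width: 0.0234
finger_force: 0.0
t: 24.05
ee_pos: [0.3908, -0.0549, 0.1642]
ee_rot: [180.0, -0.0, -9.0]
wrist_force: [0.1, -0.9, -0.0]
grip_width: 0.0235
finger_force: 0.0
```

View pics/c8.png

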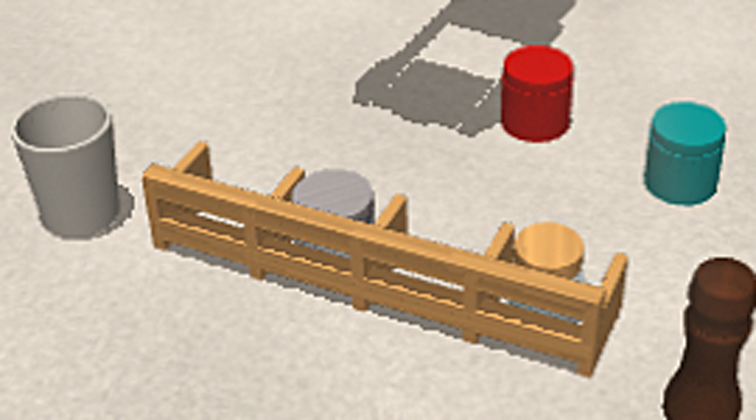

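View pics/c8t.png

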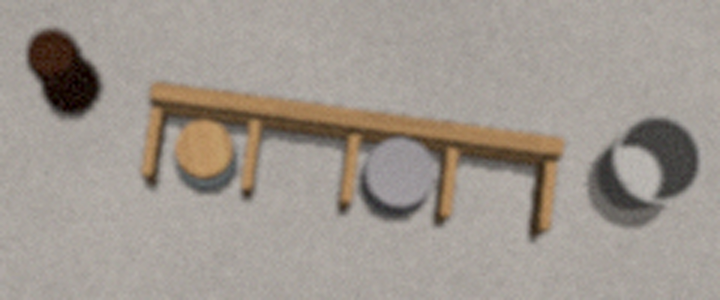

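The tin stands upright in the third gap at top crop (398,172), against the rail; jar, mill and mug are where they were. The robot is clear, so I hand in.

```bash
python3 -c "
from station import bot; print(bot.job_done())"
```

```text
the job is handed in; nothing more can be done
None
```

I ran the fingertip along the rail top from over the first gap to over the third. I then pushed the metal tin upright into the third gap, home against the rail, and handed the job in at about 24 s with the pepper mill, mug and jar unmoved.

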